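# Swap the vessels on balance and stirrer, then set out a fresh cup

### The job

At the sample desk, make the vessel now standing on the balance and the one now standing on the stirrer change places, each upright in the middle of the other's pan or plate; the round cork mat is free for parking one of them on the way. When both have changed places, lift the top cup straight off the nested pair of grey cups and stand it upright in the middle of the cork mat, ready for the next sample. Keep the vessels and the cup upright all the time, and leave the lower cup and the two blue spinners standing where they are.

Things in the scene. Friction and masses are not known exactly. Their poses are not given: they have to be found in the camera images.
- jar_center (a point): Squat closed jar of amber glass with a white screw lid: round, diameter 60 mm (lid 58 mm), height 70 mm, 0.13 to 0.25 kg. Best gripped across about 12 mm above the point, which leaves room over its lid. The point is its centre, 35 mm above its underside; z is up along its axis. At the start it stands near the middle of either the balance pan or the stirrer plate.
- beaker_center (a point): Straight open beaker of bright plain metal: round, outer diameter 60 mm, height 90 mm, wall 3 mm, 0.11 to 0.22 kg. Best gripped across about 24 mm above the point, which leaves room over its rim. The point is its centre, 45 mm above its underside; z is up along its axis. At the start it stands on whichever of balance pan and stirrer plate the jar is not on.
- cup_center (a point): Upper of two alike open grey nested cups (a pale line marks each collar's lower edge), 0.05 kg, 60 mm high: top 38 mm a collar 60 mm across, below it a foot 48 mm across. The foot sits in the lower cup with 2 mm play, the collar on its rim: 22 mm straight up frees it. Point: its centre, 30 mm above its underside, 8 mm above the collar's lower edge; z up. Grip the collar 16 mm above the point.
- lower_cup_center (a point): The lower cup of the nested pair, same shape and size, loose on the desk, about 0.12 kg; it stays where it is. The point is its centre, 30 mm above its underside, 38 mm below the upper cup's point.
- balance_pan (a point): Balance: a fixed white housing 165 x 135 mm, 44 mm high, with a display strip at its robot side and a round steel pan of diameter 110 mm. The point is the middle of the pan's top face, 60 mm above the desk; z is up, x points from the display side to the back. It does not move or sink.
- stirrer_plate (a point): Magnetic stirrer: a fixed grey housing 165 x 135 mm, 44 mm high, with two black knobs at its robot side (12 mm tall) and a square white ceramic plate 110 x 110 mm. The point is the middle of the plate's top face, 60 mm above the desk; z is up, x points from the knobs to the back. It is flat and does not move.
- mat_top (a point): Round cork mat, diameter 110 mm, 6 mm thick, fixed on the desk, empty at the start. The point is the middle of its top face; z is up.
- spinner_a: Blue plastic sample spinner (a turbine), round, 31 mm in diameter at the foot, 60 mm high with its short tube and red cap; loose, to be left alone. Origin in the middle of its underside, z up.
- spinner_b: A second spinner just like the first, elsewhere on the desk; to be left alone. Origin in the middle of its underside, z up.

How it is judged:
By the outcome, as a careful person would: the job done as asked, in the order asked, and still so for the second after the job is handed in, with the robot touching nothing.
It also fails if it takes over 106 s, if anything falls off the work surface, if the arm or the gripper's body presses on something with over 40 N, if the wrist force passes 120 N, or if a joint passes its speed limit or range.

### The arm

A 6-joint arm with a two-finger parallel gripper is mounted at the origin on the work surface. World frame = base frame: x ahead of the robot, y to its left, z up, the work surface at z = 0. Lengths are in m, angles in rad, forces in N, time in s.
With the tool pointing down it reaches from about 0.3 to 0.75 m from the base axis. Payload 8.5 kg.
Tool frame: the origin (TCP) lies midway between the tips of the shut fingers; the grasp point (between the pads) lies 19 mm behind it; z points along the fingers, y is the line along which they close (so a half turn about z gives the same grasp; the last joint's range is limited). The gripper opens to 85 mm and grips with 20 to 120 N. Pads are 22 mm wide; open, the fingers measure 114 mm over their backs; the gripper's body (76 mm by 85 mm) begins 54 mm behind the grasp point. The pads swing forward as they close: fully open they stand 13 mm farther back than shut.
Start: joints at [-1.433, 0.381, 1.297, -0, 1.464, -0.215], TCP at [0.19, -0.516, 0.231] pointing down, gripper open.
Joint ranges: [-3.11, 3.11], [-0.89, 2.33], [0.22, 2.48], [-1.42, 4.56], [0.17, 2.85], [-2.88, 2.88]. Speed limits (rad/s): [2.39, 2.39, 3.14, 3.14, 3.14, 3.14].

### API

Orientations are given as a unit quaternion [w, x, y, z].
In Python, from cell import * gives the robot as it stands.
- The arm moves only by the tool arm_command, never from a script. Its arguments are lists of equal length, an entry for each row: "translation": the shift along the tool's x, y, z in mm, a list of three; "spin": the turn about the tool's z in degrees. A call has 1 to 10 rows; each row shifts and turns the commanded pose from where the row before left it, along the tool's axes as they then stand; what a row does not reach is not made up. A row lasts 1/8 s, in which the tool goes at most 62.5 mm and 10.7 degrees, less where a joint would pass 70% of its speed; a pose out of reach is approached as far as the arm can. A call is refused whole if a number of a shift passes 62.5 or a number of a turn 10.7, either way. A call with a gripper value outside its range is refused whole. "grip" is the finger opening in mm, from 0 to 85.4, set as the call begins (left out, the last holds). The fingers move at their own pace and stop on an object; "squeeze" is the grip in N (left out, the last holds). Time passes only in rows, so rows that do not move let the fingers close. It gives the time, the measured TCP pose, the force, the opening and the grip force at its end, in the units of the state.
- get_obs(): the state, without advancing time (a new reading comes with each control period).
- snapshot(name): name is "scene" or "side" or "wrist"; returns a dict with "pixels" (420x560x3 uint8, red, green, blue), "mtx" (3x3 intrinsics, pixels), "k1" (the pictures are not rectified: a ray, as slopes to the right and down, at radius r is drawn at 1 + k1 r^2 times it, then the intrinsics apply), "rvec" (rotation vector, rad) and "tvec" (3), from world to camera coordinates, as OpenCV has them. Camera axes: x right, y down, z forward; pixel columns grow to the right and rows downward; lengths in m; the calibration is good to about 2 mm. A picture is of the moment at which its call begins. There is no depth.
- finish_job(): hands the job in; it is judged then, once.
The state is a dict: "time_s": time; "q": joint angles; "qd": joint speeds; "joint_efforts": joint torques, N m; "position": TCP position; "orientation": TCP orientation; "force": force on the tool from outside, world axes, zero at the start; "wrist_torque": the same for the moment, N m; "gripper_width": opening from 0.0 (shut) to 1.0 (fully open); "finger_force": force on a finger pad.
Only numpy, scipy, OpenCV 4.12 (cv2) and the standard library are available. Lean on these libraries where they do the work, as an engineer would, in place of code of your own. Each camera call takes 0.05 s, during which the arm holds its last target. There are 200 camera calls.

## Working session

There is one attempt and no reset: what is moved stays moved. The work goes in short steps, Python scripts to look and compute and a tool call to move; the robot and the scene stay as the last step left them, time stands still between calls to the robot, and variables do not carry over. Pictures are saved under pics/ and viewed, at most 14 in all, crops included, and the job is handed in when it is done.

Besides the shell and the picture viewer there is one more tool, called after "Request:" in YAML: its name, and indented under it one key for each argument. arm_command: Moves the arm, as the interface text tells. Its arguments: {"type":"object","properties":{"translation":{"type":"array"},"spin":{"type":"array"},"grip":{"type":"number"},"squeeze":{"type":"number"}},"required":["translation","spin"]}

```bash
ls; mkdir -p pics
cat > h.py <<'E'
from cell import *
import numpy as np, cv2, json
def save(n,f):
    s=snapshot(n); cv2.imwrite(f'pics/{f}.png',s['pixels'][:,:,::-1]); 
    json.dump({k:np.array(s[k]).tolist() for k in('mtx','k1','rvec','tvec')},open(f'pics/{f}.json','w'))
def pix2w(f,u,v,z):
    c=json.load(open(f'pics/{f}.json')); K=np.array(c['mtx']); d=np.array([c['k1'],0,0,0,0.])
    p=cv2.undistortPoints(np.array([[[u,v]]],float),K,d)[0,0]
    R=cv2.Rodrigues(np.array(c['rvec']))[0]; C=-R.T@np.array(c['tvec']).ravel(); r=R.T@np.array([p[0],p[1],1])
    return C+r*(z-C[2])/r[2]
def w2pix(f,P):
    c=json.load(open(f'pics/{f}.json'))
    return cv2.projectPoints(np.array(P,float).reshape(-1,3),np.array(c['rvec']),np.array(c['tvec']),np.array(c['mtx']),np.array([c['k1'],0,0,0,0.]))[0][:,0]
E
python3 - <<'E'
from h import *
for n in('scene','side','wrist'): save(n,n+'0')
o=get_obs(); print(o)
for n in('scene','side'):
    c=json.load(open(f'pics/{n}0.json')); R=cv2.Rodrigues(np.array(c['rvec']))[0]; print(n,-R.T@np.array(c['tvec']).ravel(),R[2],c['k1'])
E
```

```text
pics
{'time_s': 0.15, 'q': array([-1.43329109e+00,  3.81034796e-01,  1.29803623e+00, -3.62631404e-05,
        1.46359369e+00, -2.15324956e-01]), 'qd': array([-0.00154517, -0.00073673, -0.00320757, -0.0004137 ,  0.00083393,
        0.00026342]), 'joint_efforts': array([ 2.58216642e-03, -4.48623490e+01, -2.31344408e+01, -1.36625063e-04,
        3.78618293e-03, -1.08547198e-05]), 'position': array([ 0.19000006, -0.5159024 ,  0.23087408]), 'orientation': array([-5.36324180e-04,  9.84478689e-01,  1.75503342e-01,  2.83874090e-06]), 'force': array([-0.57425328,  0.29601598, -0.24509984]), 'wrist_torque': array([-0.0064732 ,  0.0450741 ,  0.01089001]), 'finger_force': 0.0, 'gripper_width': 1.0023356309024416}
scene [ 1.05611921 -0.32601456  1.03449524] [-0.44752406  0.30004196 -0.84243518] -0.07813920675353732
side [ 0.5040359  -0.67388573  0.44305623] [ 0.08992397  0.87484096 -0.47599052] -0.0916724141168255
```

View pics/scene0.png

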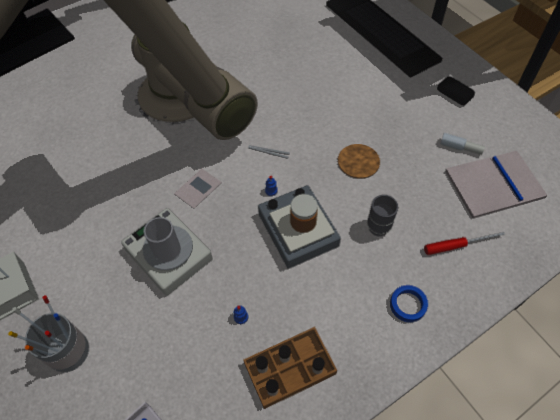

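View pics/side0.png

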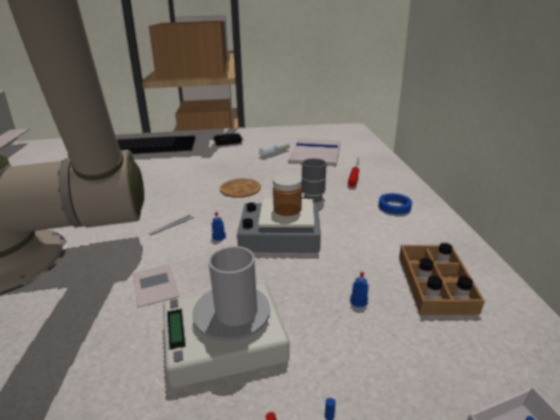

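Scene picture: beaker on the balance (~160,240), jar on the stirrer (~303,213), mat at (359,161), cups (382,215), and spinners (271,186) and (240,315). Next I'll enlarge both views.

Run:
```python
import cv2
a=cv2.imread('pics/scene0.png')
def g(x,s): 
    x=cv2.resize(x,None,fx=s,fy=s,interpolation=cv2.INTER_CUBIC); return cv2.convertScaleAbs(x,alpha=1.4)
cv2.imwrite('pics/c1.png',g(a[140:330,110:270],3)); cv2.imwrite('pics/c2.png',g(a[130:275,245:425],4))
b=cv2.imread('pics/side0.png'); cv2.imwrite('pics/c3.png',g(b[140:380,150:350],2.5))
```

```text
(no output)
```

View pics/c1.png

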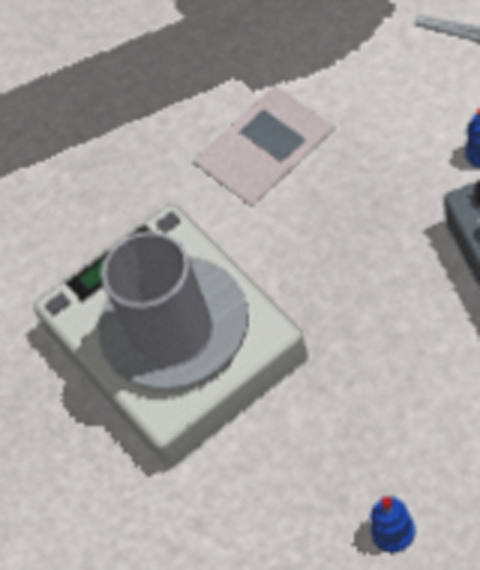

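View pics/c2.png

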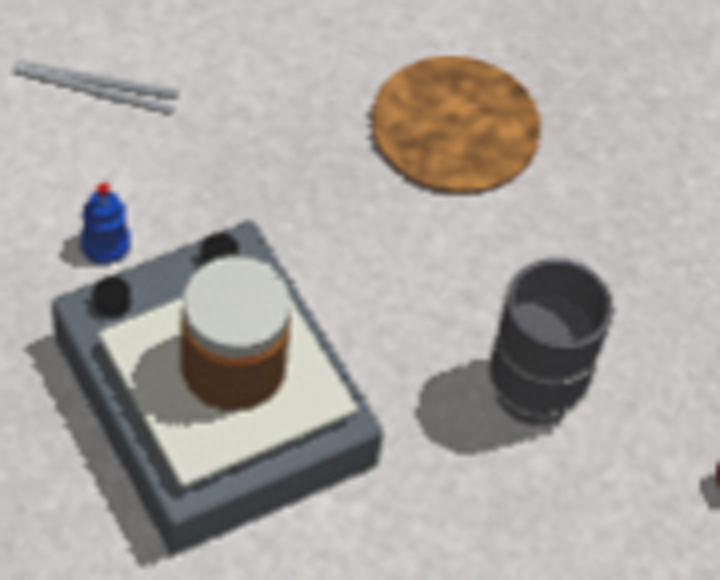

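View pics/c3.png

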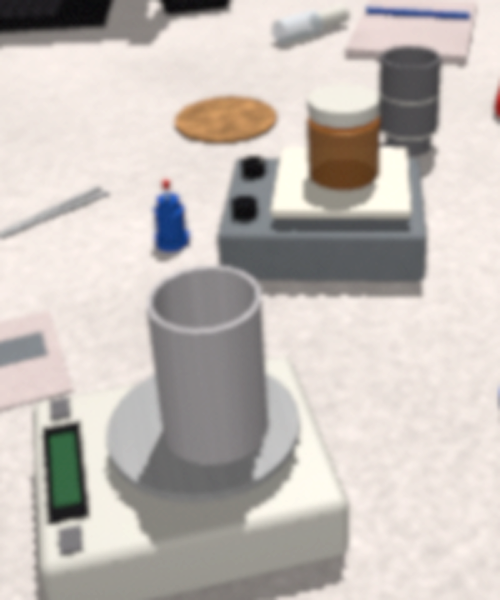

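```bash
cat > fit.py <<'E'
from h import *
from scipy.optimize import least_squares
def C1(x,y):return 110+(x+.5)/3-.5,140+(y+.5)/3-.5
def C2(x,y):return 245+(x+.5)/4-.5,130+(y+.5)/4-.5
def C3(x,y):return 150+(x+.5)/2.5-.5,140+(y+.5)/2.5-.5
def circ(name,r,z,pts):
    P=[]
    for f,cv,l in pts: P+= [pix2w(f,*cv(*p),z)[:2] for p in l]
    P=np.array(P); s=least_squares(lambda c:np.hypot(*(P-c).T)-r,P.mean(0)); print(name,s.x.round(4),(s.fun*1e3).round(1)); return s.x
S,D='scene0','side0'
b=[(S,C1,[(102,270),(190,270),(147,232),(145,307)])]; b2=[(D,C3,[(148,300),(263,300),(205,266),(207,332)])]
circ('beaker s',.03,.15,b);circ('beaker d',.03,.15,b2);B=circ('beaker',.03,.15,b+b2)
p=[(S,C1,[(248,310),(170,384),(97,330),(212,262)])];p2=[(D,C3,[(107,435),(298,425),(210,490),(265,379),(130,395)])]
circ('pan s',.055,.06,p);circ('pan d',.055,.06,p2);P=circ('pan',.055,.06,p+p2)
j=[(S,C2,[(184,302),(291,302),(238,256),(239,347)])];j2=[(D,C3,[(307,103),(381,102),(344,85),(344,124)])]
circ('jar s',.029,.13,j);circ('jar d',.029,.13,j2);J=circ('jar',.029,.13,j+j2)
m=[(S,C2,[(372,120),(540,124),(454,56),(460,189)])];m2=[(D,C3,[(175,121),(277,117),(227,96),(224,141)])]
circ('mat s',.055,.006,m);circ('mat d',.055,.006,m2);M=circ('mat',.055,.006,m+m2)
u=[(S,C2,[(504,300),(611,308),(558,259),(554,350)])];u2=[(D,C3,[(379,58),(441,60),(410,46),(410,73)])]
circ('cup s',.03,.098,u);circ('cup d',.03,.098,u2);U=circ('cup',.03,.098,u+u2)
for a,c in((98,338),(183,484),(358,408)),: pass
q=[pix2w(S,*C2(*t),.06)[:2] for t in((98,338),(183,484),(358,408))]; q2=[pix2w(D,*C3(*t),.06)[:2] for t in((281,147),(273,215),(412,213),(407,149))]
print('plate s',np.round(q,4).tolist(),(q[0]+q[2])/2); print('plate d',np.round(q2,4).tolist(),np.mean(q2,0))
print('spA',pix2w(S,*C2(105,250),.005),'spB',pix2w(S,*C1(393,540),.005), pix2w(D,360,298,.005),pix2w(D,218,233,.005))
E
python3 fit.py
```

```text
beaker s [ 0.4802 -0.2583] [ 0.2  0.2 -0.4 -0.4]
beaker d [ 0.4799 -0.2596] [-0.1 -0.1 -0.6 -0.6]
beaker [ 0.4801 -0.259 ] [-0.4  0.8 -0.1 -0.6  0.1 -0.2 -1.2 -0. ]
pan s [ 0.47   -0.2541] [ 0.8 -1.3 -0.  -1.6]
pan d [ 0.471  -0.2559] [-1.4 -0.6 -4.2 -4.  -3. ]
pan [ 0.4707 -0.2548] [ 1.1 -2.2 -0.3 -0.7 -1.6 -0.2 -3.2 -4.5 -3.8]
jar s [0.5873 0.029 ] [-0.4 -0.4 -0.1 -0. ]
jar d [0.5849 0.0166] [0.2 0.2 8.2 8.2]
jar [0.5861 0.0228] [-6.2  5.5  3.1 -1.8  1.  -0.1  1.9 14.5]
mat s [0.4887 0.2738] [-0.8 -0.8 -0.7 -0.6]
mat d [0.4878 0.2717] [-0.6 -0.6  1.8  1.9]
mat [0.4883 0.2728] [-1.9  0.4 -0.4 -0.9 -0.1 -0.8  0.8  3. ]
cup s [0.6717 0.1871] [-0.4 -0.4  0.3  0.3]
cup d [0.6682 0.1822] [-0.2 -0.3  5.   5. ]
cup [0.6699 0.1848] [-3.4  2.6  0.6  0.1  1.  -1.2  2.2  7.8]Traceback (most recent call last):
  File "fit.py", line 21, in <module>
    for a,c in((98,338),(183,484),(358,408)),: pass
        ^^^
ValueError: too many values to unpack (expected 2)
```

```bash
sed -i '/^for a,c/d' fit.py; python3 fit.py | tail -3
python3 - <<'E'
from h import *
c=json.load(open('pics/wrist0.json'));R=cv2.Rodrigues(np.array(c['rvec']))[0];print(-R.T@np.array(c['tvec']).ravel(),R)
E
```

```text
plate s [[0.5272, -0.0236], [0.6317, -0.0361], [0.6469, 0.0713]] [0.58706947 0.0238345 ]
plate d [[0.5371, 0.0865], [0.5237, -0.0292], [0.6306, -0.0399], [0.646, 0.0682]] [0.58435238 0.02139548]
spA [0.44600671 0.03179176 0.005     ] spB [ 0.6858705  -0.20059628  0.005     ] [ 0.68150094 -0.19509776  0.005     ] [0.43736883 0.0437867  0.005     ]
[ 0.26594929 -0.48795587  0.37385818] [[ 3.45015438e-01 -9.38596572e-01 -9.06389518e-04]
 [-8.90808943e-01 -3.27753253e-01  3.14701815e-01]
 [-2.95675117e-01 -1.07769565e-01 -9.49190153e-01]]
```

View pics/wrist0.png

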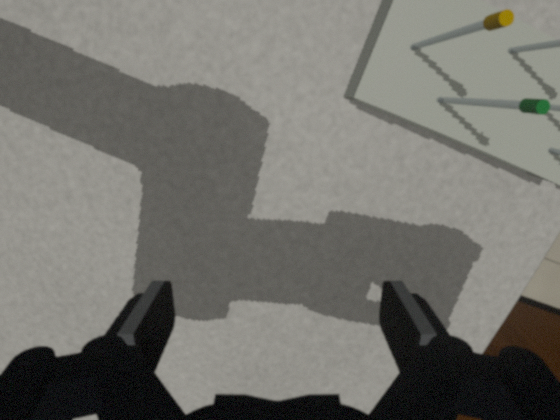

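The wrist view shows bare desk and the pen tray at upper right, away from the path. The beaker is on the balance, and the estimates from the two cameras agree to about 2 mm. I'll start by moving above the beaker.

Request:
arm_command:
  translation:
    - [36, -14, -6]
    - [36, -14, -6]
    - [36, -14, 0]
    - [36, -14, 0]
    - [36, -14, 0]
    - [36, -14, 0]
    - [36, -14, 0]
    - [36, -14, 0]
    - [36, -14, 0]
    - [37, -15, 0]
  spin: [0, 0, 0, 0, 0, 0, 0, 0, 0, 0]
  grip: 85
  squeeze: 40

```text
time_s: 1.4
position: [0.4809, -0.2581, 0.2431]
orientation: [-0.0, 0.984, 0.175, -0.0]
force: [1.0, -0.9, 0.6]
gripper_width: 1.0
finger_force: 0.0
```

```bash
cat >> h.py <<'E'
def tool(target):
    "tool-frame mm shift from measured TCP to world target"
    from scipy.spatial.transform import Rotation as Ro
    o=get_obs(); w=o['orientation']; R=Ro.from_quat([w[1],w[2],w[3],w[0]])
    print('t',round(o['time_s'],2),'tcp',o['position'].round(4),'F',o['force'].round(1),'w',round(o['gripper_width'],3),'ff',round(float(o['finger_force']),1))
    print(' shift',(R.inv().apply(np.array(target)-o['position'])*1e3).round(1))
E
python3 - <<'E'
from h import *
save('wrist','w1'); tool([.480,-.2587,.104])
t=np.linspace(0,2*np.pi,9)[:-1]
print(w2pix('w1',[[.480+.03*np.cos(a),-.2587+.03*np.sin(a),.15] for a in t]).round(0).tolist())
print(w2pix('w1',[[.4705+.055*np.cos(a),-.255+.055*np.sin(a),.06] for a in t]).round(0).tolist())
E
```

```text
t 1.45 tcp [ 0.4833 -0.2551  0.243 ] F [-0.   3.8 -0.5] w 0.995 ff 0.0
 shift [ -4.5   2.4 139. ]
[[293.0, 177.0], [258.0, 178.0], [236.0, 202.0], [238.0, 234.0], [263.0, 254.0], [295.0, 253.0], [318.0, 231.0], [317.0, 199.0]]
[[291.0, 137.0], [244.0, 139.0], [213.0, 173.0], [217.0, 216.0], [251.0, 244.0], [294.0, 242.0], [325.0, 212.0], [324.0, 168.0]]
```

View pics/w1.png

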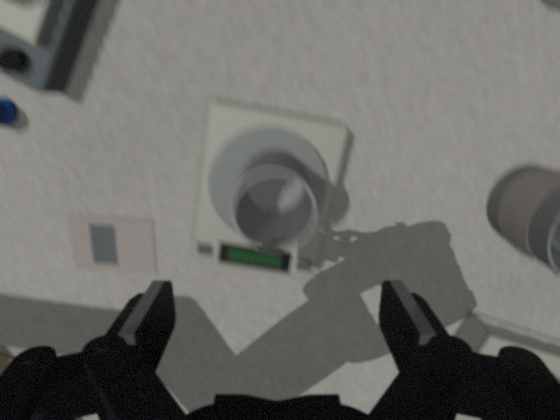

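Wrist view: the beaker rim spans columns 233–316, rows 165–248. The pan spans columns 209–327 with its top at row 128. Both lie a few pixels above the prediction, and the arm was still settling. I'll take another picture once it is at rest.

Request:
arm_command:
  translation:
    - [-2, 0, 20]
    - [0, 0, 0]
    - [0, 0, 0]
  spin: [0, 0, 0]

```text
time_s: 1.82
position: [0.4782, -0.2601, 0.2239]
orientation: [0.0, 0.985, 0.175, 0.0]
force: [0.0, 0.3, -0.5]
gripper_width: 0.992
finger_force: 0.0
```

Run:
```python
from h import *
save('wrist','w2'); tool([.480,-.2587,.104])
a=cv2.imread('pics/w2.png'); cv2.imwrite('pics/w2c.png',cv2.resize(a[80:280,180:380],None,fx=3,fy=3,interpolation=cv2.INTER_CUBIC))
```

```text
t 1.88 tcp [ 0.4783 -0.2601  0.224 ] F [1.2 0.1 0.3] w 0.996 ff 0.0
 shift [  2.   -0.8 120. ]
```

View pics/w2c.png

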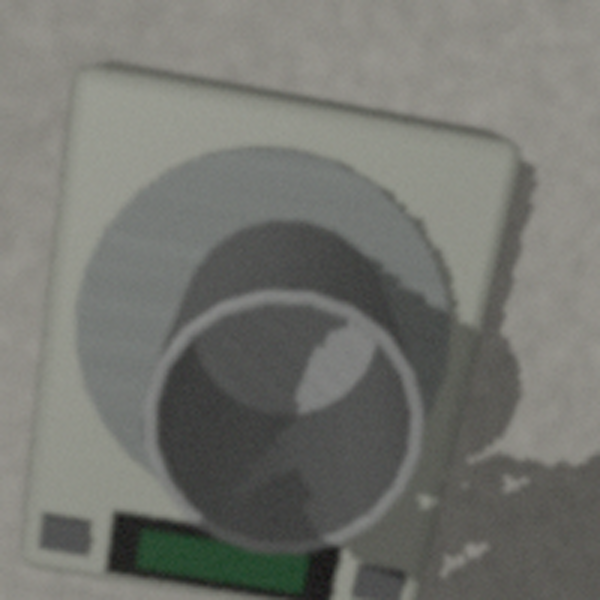

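Crop: beaker rim left 144, right 424, top 290, bottom 552. Pan left 76, top 147, right ≈455.

```bash
cat >> h.py <<'E'
def circ(f,r,z,pts,s,u0,v0):
    from scipy.optimize import least_squares
    P=np.array([pix2w(f,u0+(x+.5)/s-.5,v0+(y+.5)/s-.5,z)[:2] for x,y in pts])
    q=least_squares(lambda c:np.hypot(*(P-c).T)-r,P.mean(0)); print(q.x.round(4),(q.fun*1e3).round(1)); return q.x
E
python3 - <<'E'
from h import *
c=circ('w2',.03,.15,[(144,420),(424,422),(285,290),(285,552)],3,180,80)
p=circ('w2',.055,.06,[(76,318),(263,147),(455,312),(340,167),(115,220)],3,180,80)
tool([*c,.104])
E
```

```text
[ 0.4799 -0.2578] [-0.4 -0.4 -0.6 -0.6]
[ 0.4723 -0.2543] [ 0.4  0.5  0.7 -0.7  0. ]
t 1.88 tcp [ 0.4783 -0.2601  0.224 ] F [1.2 0.1 0.3] w 0.996 ff 0.0
 shift [  2.3  -1.7 120. ]
```

Request:
arm_command:
  translation:
    - [2.3, -1.5, 20]
    - [0, 0, 30]
    - [0, 0, 30]
    - [0, 0, 25]
    - [0, 0, 15]
    - [0, 0, 0]
  spin: [0, 0, 0, 0, 0, 0]

```text
time_s: 2.62
position: [0.4798, -0.2576, 0.1031]
orientation: [-0.0, 0.985, 0.175, -0.0]
force: [-0.7, -0.9, 0.3]
gripper_width: 0.997
finger_force: 0.0
```

Request:
arm_command:
  translation:
    - [0, 0, 0]
    - [0, 0, 0]
    - [0, 0, 0]
    - [0, 0, 0]
    - [0, 0, 0]
    - [0, 0, 0]
    - [0, 0, 0]
    - [0, 0, 0]
  spin: [0, 0, 0, 0, 0, 0, 0, 0]
  grip: 50
  squeeze: 40

```text
time_s: 3.62
position: [0.4803, -0.2578, 0.1047]
orientation: [0.001, 0.984, 0.175, 0.001]
force: [-1.7, 0.9, 6.2]
gripper_width: 0.703
finger_force: 43.3
```

Request:
arm_command:
  translation:
    - [0, 0, -8]
    - [0, 0, -22]
    - [0, 0, -35]
    - [3, -8, -35]
    - [8, -20, -25]
    - [14, -36, -10]
    - [18, -47, 0]
    - [19, -49, 0]
    - [19, -49, 0]
    - [19, -49, 0]
  spin: [0, 0, 0, 0, 0, 0, 0, 0, 0, 0]

```text
time_s: 4.88
position: [0.4842, 0.0208, 0.2389]
orientation: [0.0, 0.985, 0.175, 0.0]
force: [0.6, -0.2, -1.0]
gripper_width: 0.699
finger_force: 43.8
```

Request:
arm_command:
  translation:
    - [19, -49, 0]
    - [19, -49, 0]
    - [18, -47, 0]
    - [16, -42, 0]
    - [11, -28, 0]
    - [6, -15, 0]
    - [2, -7, 0]
    - [0, 0, 0]
    - [0, 0, 0]
  spin: [0, 0, 0, 0, 0, 0, 0, 0, 0]

```text
time_s: 6.0
position: [0.4882, 0.2721, 0.2384]
orientation: [0.0, 0.985, 0.175, -0.0]
force: [0.9, 0.1, -1.3]
gripper_width: 0.699
finger_force: 43.8
```

Run:
```python
from h import *
save('wrist','w3'); save('side','s3'); tool([.4885,.273,.1047-.054+.0015])
a=cv2.imread('pics/w3.png'); b=cv2.imread('pics/s3.png'); cv2.imwrite('pics/w3c.png',np.hstack([a[:,60:460],b[60:480-60+60,150:400][:420] if 0 else cv2.resize(b[20:272,150:390],(400,420))]))
```

```text
t 6.1 tcp [0.4882 0.2722 0.2384] F [ 0.7 -0.1 -2.2] w 0.7 ff 43.8
 shift [  0.5  -0.6 186.2]
```

View pics/w3c.png

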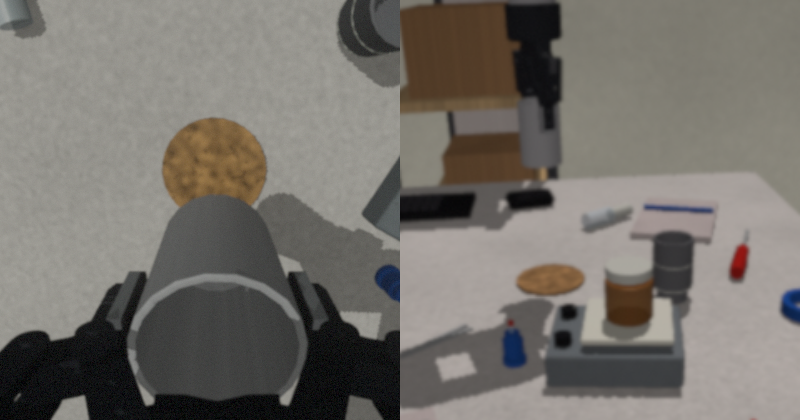

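The beaker hangs straight in the grip. The mat in the wrist image has left edge 163, right edge 267 and top at row 117 (add 60 to the columns for full-frame).

Run:
```python
from h import *
c=circ('w3',.055,.006,[(163,167),(267,167),(214,117),(180,130),(250,131)],1,60,0); tool([*c,.052])
```

```text
[0.4892 0.2745] [-0.5 -0.2  0.2  0.2 -0.3]
t 6.1 tcp [0.4882 0.2722 0.2384] F [ 0.7 -0.1 -2.2] w 0.7 ff 43.8
 shift [  1.7  -1.8 186.4]
```

Request:
arm_command:
  translation:
    - [1.5, -1.5, 20]
    - [0, 0, 35]
    - [0, 0, 40]
    - [0, 0, 40]
    - [0, 0, 25]
    - [0, 0, 12]
    - [0, 0, 8]
    - [0, 0, 4]
    - [0, 0, 2.5]
    - [0, 0, 0]
  spin: [0, 0, 0, 0, 0, 0, 0, 0, 0, 0]

```text
time_s: 7.35
position: [0.4891, 0.275, 0.0521]
orientation: [-0.0, 0.984, 0.176, 0.0]
force: [-0.3, 0.4, -2.3]
gripper_width: 0.698
finger_force: 43.8
```

Request:
arm_command:
  translation:
    - [0, 0, 1]
    - [0, 0, 0.5]
    - [0, 0, 0]
  spin: [0, 0, 0]

```text
time_s: 7.72
position: [0.4891, 0.275, 0.0508]
orientation: [-0.0, 0.984, 0.176, 0.0]
force: [-1.9, 0.0, 2.5]
gripper_width: 0.7
finger_force: 44.0
```

Request:
arm_command:
  translation:
    - [0, 0, 0]
    - [0, 0, 0]
    - [0, 0, 0]
    - [0, 0, 0]
    - [0, 0, 0]
    - [0, 0, -5]
    - [0, 0, -20]
    - [0, 0, -35]
    - [0, 0, -40]
    - [0, 0, -40]
  spin: [0, 0, 0, 0, 0, 0, 0, 0, 0, 0]
  grip: 85

```text
time_s: 8.98
position: [0.4888, 0.2748, 0.192]
orientation: [-0.0, 0.984, 0.175, 0.0]
force: [0.6, 0.3, 0.1]
gripper_width: 0.997
finger_force: 0.0
```

Request:
arm_command:
  translation:
    - [0, 10, -30]
    - [0, 30, -20]
    - [1, 45, 0]
    - [1, 50, 0]
    - [1, 50, 0]
    - [1, 45, 0]
    - [1, 25, 0]
    - [1, 10, 0]
    - [0, 0, 0]
    - [0, 0, 0]
  spin: [0, 0, 0, 0, 0, 0, 0, 0, 0, 0]

```text
time_s: 10.22
position: [0.5858, 0.0293, 0.2405]
orientation: [-0.0, 0.984, 0.176, 0.0]
force: [-1.0, 0.7, 0.1]
gripper_width: 0.997
finger_force: 0.0
```

Run:
```python
from h import *
save('wrist','w4'); save('scene','s4'); tool([.587,.029,.082])
a=cv2.imread('pics/w4.png'); b=cv2.imread('pics/s4.png')
cv2.imwrite('pics/w4c.png',np.hstack([cv2.resize(a[60:360,130:430],None,fx=1.8,fy=1.8,interpolation=cv2.INTER_CUBIC),cv2.resize(b[110:350,290:410],None,fx=2.25,fy=2.25)[:540,:255]]))
```

```text
t 10.32 tcp [0.5858 0.0293 0.2405] F [0.1 0.3 0.2] w 0.998 ff 0.0
 shift [  1.    0.7 158.5]
```

View pics/w4c.png

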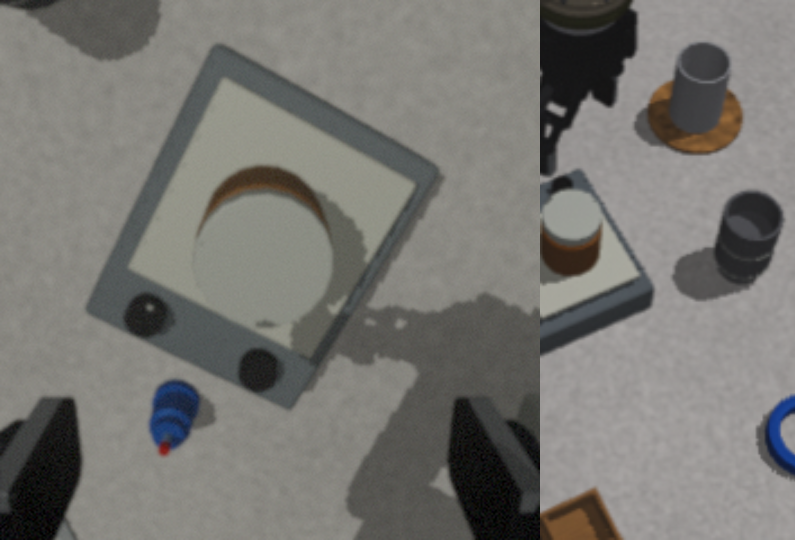

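The beaker stands upright on the mat. In the wrist crop the jar lid spans columns 193–332 and rows 193–328. The plate corners are (222,78), (416,185), (310,360) and (128,270).

Run:
```python
from h import *
c=circ('w4',.029,.13,[(193,258),(332,260),(262,192),(262,328)],1.8,130,60)
q=np.array([pix2w('w4',130+x/1.8-.25,60+y/1.8-.25,.06)[:2] for x,y in((222,78),(416,185),(310,360),(128,270))]); print(q.round(4),q.mean(0),np.hypot(*np.diff(q,axis=0).T))
tool([*c,.107-.019-.006])
```

```text
[0.5871 0.0308] [-0.8 -0.8 -0.1 -0.1]
[[ 0.6463  0.0733]
 [ 0.6313 -0.0347]
 [ 0.5231 -0.0202]
 [ 0.5384  0.0878]] [0.58476865 0.0265559 ] [0.10910444 0.10910919 0.10900549]
t 10.32 tcp [0.5858 0.0293 0.2405] F [0.1 0.3 0.2] w 0.998 ff 0.0
 shift [  1.7  -1.  158.5]
```

Request:
arm_command:
  translation:
    - [1.5, -1, 20]
    - [0, 0, 35]
    - [0, 0, 40]
    - [0, 0, 35]
    - [0, 0, 20]
    - [0, 0, 8]
    - [0, 0, 0]
    - [0, 0, 0]
  spin: [0, 0, 0, 0, 0, 0, 0, 0]

```text
time_s: 11.32
position: [0.5877, 0.0298, 0.0834]
orientation: [0.0, 0.984, 0.176, 0.001]
force: [-0.3, 0.1, 0.3]
gripper_width: 0.996
finger_force: 0.0
```

Request:
arm_command:
  translation:
    - [0, 0, 0]
    - [0, 0, 0]
    - [0, 0, 0]
    - [0, 0, 0]
    - [0, 0, 0]
    - [0, 0, 0]
    - [0, 0, 0]
  spin: [0, 0, 0, 0, 0, 0, 0]
  grip: 50

```text
time_s: 12.2
position: [0.5875, 0.0297, 0.0832]
orientation: [0.0, 0.984, 0.175, 0.001]
force: [-0.9, 1.4, 5.5]
gripper_width: 0.695
finger_force: 43.0
```

Request:
arm_command:
  translation:
    - [0, 0, -8]
    - [0, 0, -22]
    - [0, 0, -35]
    - [-10, 11, -35]
    - [-21, 23, -20]
    - [-33, 36, 0]
    - [-39, 43, 0]
    - [-39, 43, 0]
    - [-33, 36, 0]
    - [-21, 23, 0]
  spin: [0, 0, 0, 0, 0, 0, 0, 0, 0, 0]

```text
time_s: 13.45
position: [0.4764, -0.2416, 0.2025]
orientation: [0.0, 0.985, 0.175, -0.0]
force: [0.1, -0.3, -2.0]
gripper_width: 0.685
finger_force: 43.5
```

Request:
arm_command:
  translation:
    - [-10.6, 11.7, 0]
    - [0, 0, 0]
    - [0, 0, 0]
  spin: [0, 0, 0]

```text
time_s: 13.82
position: [0.472, -0.2533, 0.2024]
orientation: [-0.0, 0.984, 0.176, 0.0]
force: [0.1, 0.7, -1.7]
gripper_width: 0.687
finger_force: 43.5
```

Run:
```python
from h import *
save('wrist','w5'); tool([.472,-.2545,.084])
t=np.linspace(0,2*np.pi,9)[:-1]
print(w2pix('w5',[[.472+.055*np.cos(a),-.2545+.055*np.sin(a),.06] for a in t]).round(0).tolist())
```

```text
t 13.88 tcp [ 0.4721 -0.2533  0.2024] F [-0.4  0.2 -1.9] w 0.688 ff 43.5
 shift [ -0.5   1.2 118.4]
[[303.0, 132.0], [249.0, 134.0], [214.0, 174.0], [218.0, 223.0], [256.0, 254.0], [305.0, 252.0], [340.0, 218.0], [341.0, 169.0]]
```

View pics/w5.png

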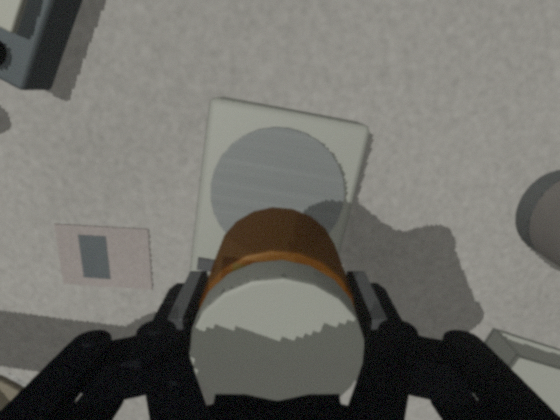

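The jar is held upright. The pan circle (columns 211–346, top at row 127) matches the prediction, so I can lower it.

Request:
arm_command:
  translation:
    - [0, 1, 20]
    - [0, 0, 35]
    - [0, 0, 30]
    - [0, 0, 18]
    - [0, 0, 8]
    - [0, 0, 4]
    - [0, 0, 2.5]
    - [0, 0, 0]
    - [0, 0, 0]
  spin: [0, 0, 0, 0, 0, 0, 0, 0, 0]

```text
time_s: 15.0
position: [0.4721, -0.2555, 0.0852]
orientation: [0.0, 0.984, 0.175, 0.0]
force: [-0.5, -0.5, -1.8]
gripper_width: 0.691
finger_force: 43.5
```

Request:
arm_command:
  translation:
    - [0, 0, 1]
    - [0, 0, 0]
    - [0, 0, 0]
  spin: [0, 0, 0]

```text
time_s: 15.38
position: [0.472, -0.2553, 0.0838]
orientation: [-0.0, 0.984, 0.175, 0.0]
force: [0.5, -0.5, -2.0]
gripper_width: 0.688
finger_force: 43.5
```

Request:
arm_command:
  translation:
    - [0, 0, 0.7]
    - [0, 0, 0.5]
    - [0, 0, 0]
  spin: [0, 0, 0]

```text
time_s: 15.75
position: [0.472, -0.2554, 0.0832]
orientation: [0.0, 0.984, 0.176, 0.0]
force: [-1.4, 0.3, 4.9]
gripper_width: 0.691
finger_force: 44.3
```

Request:
arm_command:
  translation:
    - [0, 0, 0]
    - [0, 0, 0]
    - [0, 0, 0]
    - [0, 0, 0]
    - [0, 0, -3]
    - [0, 0, -20]
    - [0, 0, -40]
    - [0, 0, -40]
    - [5, -12, -37]
    - [12, -30, 0]
  spin: [0, 0, 0, 0, 0, 0, 0, 0, 0, 0]
  grip: 85

```text
time_s: 17.0
position: [0.4743, -0.2109, 0.2254]
orientation: [0.002, 0.985, 0.175, 0.002]
force: [1.2, 0.7, -0.4]
gripper_width: 0.996
finger_force: 0.0
```

Request:
arm_command:
  translation:
    - [20, -50, 0]
    - [22, -54, 0]
    - [22, -54, 0]
    - [22, -54, 0]
    - [22, -54, 0]
    - [22, -54, 0]
    - [22, -54, 0]
    - [18, -44, 0]
    - [9, -22, 0]
    - [3.3, -9.6, 0]
  spin: [0, 0, 0, 0, 0, 0, 0, 0, 0, 0]

```text
time_s: 18.25
position: [0.4889, 0.2759, 0.2226]
orientation: [0.0, 0.984, 0.176, -0.0]
force: [-0.2, -0.2, -0.4]
gripper_width: 0.993
finger_force: 0.0
```

Request:
arm_command:
  translation:
    - [0, 0, 0]
    - [0, 0, 0]
  spin: [0, 0]

```text
time_s: 18.5
position: [0.4893, 0.2739, 0.2227]
orientation: [0.0, 0.985, 0.175, -0.0]
force: [0.7, -0.4, -0.5]
gripper_width: 0.993
finger_force: 0.0
```

Run:
```python
from h import *
save('wrist','w6'); save('scene','s6'); tool([.4890,.275,.0508])
t=np.linspace(0,2*np.pi,9)[:-1]
a=cv2.imread('pics/w6.png'); b=cv2.imread('pics/s6.png')
for p in w2pix('w6',[[.489+.03*np.cos(a),.275+.03*np.sin(a),.096] for a in t]): cv2.circle(a,tuple(int(round(x)) for x in p),1,(0,0,255),-1)
cv2.imwrite('pics/w6c.png',np.hstack([a[:,100:460],cv2.resize(b[170:310,110:230],None,fx=3,fy=3)]))
```

```text
t 18.6 tcp [0.4893 0.274  0.2228] F [ 0.2 -0.1  0.7] w 0.997 ff 0.0
 shift [  0.   -1.1 172. ]
```

View pics/w6c.png

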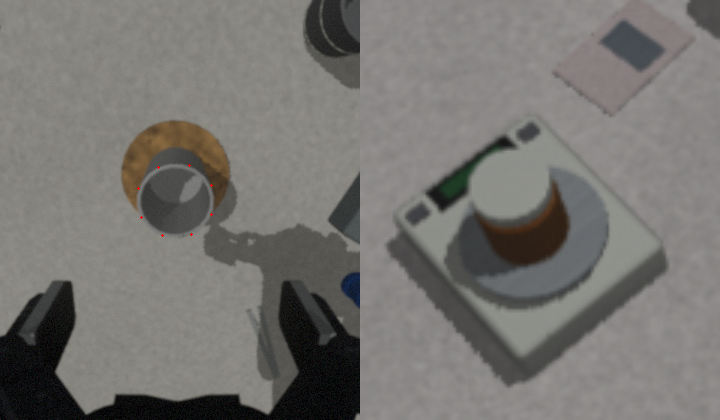

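The jar stands upright at the middle of the pan. The beaker on the mat matches the predicted rim dots to within a pixel or two. Next I'll grip the beaker.

Request:
arm_command:
  translation:
    - [0, -1, 20]
    - [0, 0, 40]
    - [0, 0, 45]
    - [0, 0, 40]
    - [0, 0, 20]
    - [0, 0, 7]
    - [0, 0, 0]
    - [0, 0, 0]
  spin: [0, 0, 0, 0, 0, 0, 0, 0]

```text
time_s: 19.6
position: [0.4894, 0.2759, 0.0517]
orientation: [-0.0, 0.984, 0.175, 0.001]
force: [-0.3, -0.5, 0.3]
gripper_width: 0.995
finger_force: 0.0
```

Request:
arm_command:
  translation:
    - [0, 0, 0]
    - [0, 0, 0]
    - [0, 0, 0]
    - [0, 0, 0]
    - [0, 0, 0]
    - [0, 0, 0]
    - [0, 0, 0]
  spin: [0, 0, 0, 0, 0, 0, 0]
  grip: 50

```text
time_s: 20.48
position: [0.4891, 0.2759, 0.0515]
orientation: [-0.0, 0.984, 0.176, 0.001]
force: [-0.5, -1.1, 5.8]
gripper_width: 0.7
finger_force: 42.6
```

Request:
arm_command:
  translation:
    - [0, 0, -8]
    - [0, 0, -22]
    - [0, 0, -40]
    - [0, 0, -45]
    - [0, 12, -35]
    - [0, 26, -15]
    - [1, 42, 0]
    - [1, 50, 0]
    - [1, 50, 0]
    - [1, 42, 0]
  spin: [0, 0, 0, 0, 0, 0, 0, 0, 0, 0]

```text
time_s: 21.72
position: [0.5695, 0.0671, 0.2159]
orientation: [0.0, 0.985, 0.175, -0.0]
force: [0.4, 0.1, -1.7]
gripper_width: 0.701
finger_force: 43.8
```

Request:
arm_command:
  translation:
    - [0, 28, 0]
    - [0, 13, 0]
    - [0, 4, 0]
    - [0, 0, 0]
    - [0, 0, 0]
  spin: [0, 0, 0, 0, 0]

```text
time_s: 22.35
position: [0.5845, 0.0276, 0.2158]
orientation: [-0.0, 0.984, 0.176, 0.0]
force: [0.4, 0.7, -1.9]
gripper_width: 0.701
finger_force: 43.8
```

Run:
```python
from h import *
save('wrist','w7'); tool([.585,.0262,.1055])
a=cv2.imread('pics/w7.png')
q=np.array([[ 0.6463,0.0733],[ 0.6313,-0.0347],[ 0.5231,-0.0202],[ 0.5384,0.0878]])
for p in w2pix('w7',np.c_[q,[.06]*4]): cv2.circle(a,tuple(int(round(x)) for x in p),2,(0,0,255),-1)
cv2.imwrite('pics/w7c.png',a)
```

```text
t 22.4 tcp [0.5846 0.0275 0.2157] F [-1.5  0.1 -1.8] w 0.702 ff 43.8
 shift [-1.000e-01  1.300e+00  1.102e+02]
```

View pics/w7c.png

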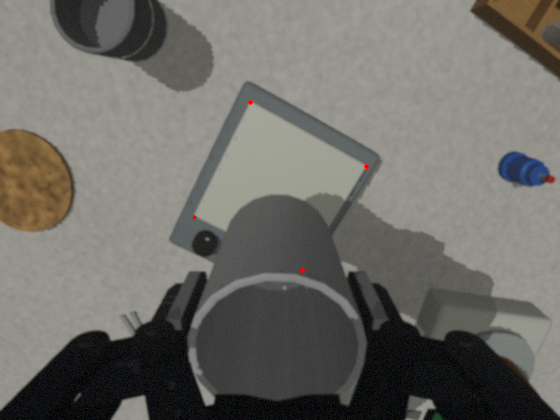

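The plate's corners sit on the predicted dots and the beaker hangs straight over them. The jar is visible on the balance at lower right. Time to lower.

Request:
arm_command:
  translation:
    - [0, 1.3, 20]
    - [0, 0, 35]
    - [0, 0, 27]
    - [0, 0, 14]
    - [0, 0, 7]
    - [0, 0, 4]
    - [0, 0, 2]
    - [0, 0, 0]
    - [0, 0, 0]
  spin: [0, 0, 0, 0, 0, 0, 0, 0, 0]

```text
time_s: 23.52
position: [0.5854, 0.0254, 0.107]
orientation: [0.0, 0.984, 0.175, 0.0]
force: [-0.2, -0.3, -3.2]
gripper_width: 0.698
finger_force: 43.8
```

Request:
arm_command:
  translation:
    - [0, 0, 1]
    - [0, 0, 0.5]
    - [0, 0, 0]
  spin: [0, 0, 0]

```text
time_s: 23.9
position: [0.5854, 0.0254, 0.1056]
orientation: [0.0, 0.984, 0.175, 0.0]
force: [-1.0, 0.1, 2.8]
gripper_width: 0.699
finger_force: 44.0
```

Request:
arm_command:
  translation:
    - [0, 0, 0]
    - [0, 0, 0]
    - [0, 0, 0]
    - [0, 0, 0]
    - [0, 0, -3]
    - [0, 0, -20]
    - [0, 0, -35]
    - [0, 0, -35]
    - [7, -6, -27]
    - [20, -17, 0]
  spin: [0, 0, 0, 0, 0, 0, 0, 0, 0, 0]
  grip: 85

```text
time_s: 25.15
position: [0.6035, 0.0559, 0.2281]
orientation: [0.001, 0.985, 0.175, 0.002]
force: [0.2, -0.5, -0.1]
gripper_width: 1.001
finger_force: 0.0
```

Request:
arm_command:
  translation:
    - [32, -28, 0]
    - [34, -31, 0]
    - [26, -24, 0]
    - [12, -11, 0]
    - [5.5, -5, 0]
    - [0, 0, 0]
    - [0, 0, 0]
    - [0, 0, 0]
  spin: [0, 0, 0, 0, 0, 0, 0, 0]

```text
time_s: 26.15
position: [0.6711, 0.1864, 0.2254]
orientation: [0.0, 0.985, 0.175, 0.0]
force: [0.4, -0.6, 0.1]
gripper_width: 0.997
finger_force: 0.0
```

Run:
```python
from h import *
save('wrist','w8'); save('scene','s8'); tool([.6717,.187,.078])
a=cv2.imread('pics/w8.png'); b=cv2.imread('pics/s8.png')
cv2.imwrite('pics/w8c.png',np.hstack([cv2.resize(a[100:300,180:380],None,fx=2.5,fy=2.5,interpolation=cv2.INTER_CUBIC),cv2.resize(b[160:285,245:320],(300,500))]))
```

```text
t 26.25 tcp [0.6712 0.1866 0.2253] F [ 0.8  0.7 -0.2] w 0.994 ff 0.0
 shift [  0.6  -0.2 147.3]
```

View pics/w8c.png

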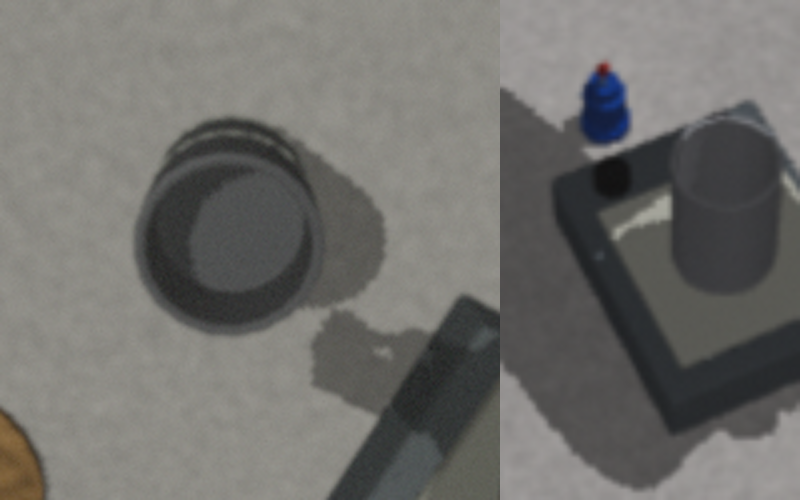

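The beaker stands upright in the middle of the plate. The cup rim in the crop has left 134, right 324, top 152 and bottom 335. That uses all 14 views, so I'll rely on numbers from here.

Run:
```python
from h import *
c=circ('w8',.03,.098,[(134,243),(324,245),(228,152),(228,335)],2.5,180,100); tool([*c,.061])
```

```text
[0.6718 0.1912] [-0.6 -0.6 -0.5 -0.5]
t 26.25 tcp [0.6712 0.1866 0.2253] F [ 0.8  0.7 -0.2] w 0.994 ff 0.0
 shift [  2.2  -4.  164.3]
```

Request:
arm_command:
  translation:
    - [2, -4.2, 25]
    - [0, 0, 30]
    - [0, 0, 15]
    - [0, 0, 0]
    - [0, 0, 0]
  spin: [0, 0, 0, 0, 0]

```text
time_s: 26.88
position: [0.6722, 0.1917, 0.1565]
orientation: [0.0, 0.984, 0.175, 0.001]
force: [0.4, -0.1, 0.1]
gripper_width: 0.996
finger_force: 0.0
```

Run:
```python
from h import *
save('wrist','w9'); tool([.6718,.191,.061])
g=cv2.GaussianBlur(cv2.imread('pics/w9.png',0),(3,3),0)
o=get_obs()['position']
# rim ellipse: score predicted outer/inner edge against image gradient over a grid of centres
gx=cv2.Sobel(g,cv2.CV_32F,1,0);gy=cv2.Sobel(g,cv2.CV_32F,0,1);m=cv2.magnitude(gx,gy)
t=np.linspace(0,2*np.pi,120)
best=[]
for dx in np.arange(-8,8.1,.5):
  for dy in np.arange(-8,8.1,.5):
    c=np.array([.6718+dx/1e3,.191+dy/1e3])
    p=w2pix('w9',np.c_[c[0]+.03*np.cos(t),c[1]+.03*np.sin(t),0*t+.098]).astype(np.float32)
    best.append((cv2.remap(m,p[None,:,0],p[None,:,1],1).mean(),c.round(4).tolist()))
best.sort(key=lambda b:-b[0]); print(best[:5])
p=w2pix('w9',[[.6718,.191,.098],[*o[:2],.098]]);print(p)
h=cv2.HoughCircles(g,cv2.HOUGH_GRADIENT,1.5,40,param1=80,param2=40,minRadius=35,maxRadius=75);print(h)
```

```text
t 26.93 tcp [0.6722 0.1917 0.1566] F [-0.2 -0.5  0.1] w 1.001 ff 0.0
 shift [-0.8  0.5 95.6]
[(np.float32(89.900635), [0.6718, 0.191]), (np.float32(88.93236), [0.6723, 0.191]), (np.float32(87.17934), [0.6723, 0.1915]), (np.float32(86.97077), [0.6718, 0.1915]), (np.float32(85.34192), [0.6718, 0.1905])]
[[277.61879784 235.39158542]
 [276.73104883 234.48548371]]
[[[276.75 230.25  49.25]
  [116.25 324.75  39.05]
  [452.25   5.25  50.75]]]
```

Confirmed at (0.672, 0.191). Now I'll descend onto the collar and grip lightly.

Request:
arm_command:
  translation:
    - [-0.4, 0.4, 25]
    - [0, 0, 30]
    - [0, 0, 22]
    - [0, 0, 12]
    - [0, 0, 6]
    - [0, 0, 0]
    - [0, 0, 0]
  spin: [0, 0, 0, 0, 0, 0, 0]

```text
time_s: 27.8
position: [0.6718, 0.1913, 0.0611]
orientation: [0.0, 0.984, 0.176, 0.001]
force: [0.0, -0.2, 0.1]
gripper_width: 0.992
finger_force: 0.0
```

Request:
arm_command:
  translation:
    - [0, 0, 0]
    - [0, 0, 0]
    - [0, 0, 0]
    - [0, 0, 0]
    - [0, 0, 0]
    - [0, 0, 0]
    - [0, 0, 0]
  spin: [0, 0, 0, 0, 0, 0, 0]
  grip: 50
  squeeze: 22

```text
time_s: 28.68
position: [0.6718, 0.1912, 0.0609]
orientation: [0.0, 0.984, 0.176, 0.001]
force: [0.2, 0.9, 5.4]
gripper_width: 0.712
finger_force: 24.3
```

Request:
arm_command:
  translation:
    - [0, 0, -2]
    - [0, 0, -3]
    - [0, 0, -4]
    - [0, 0, -5]
    - [0, 0, -6]
    - [0, 0, -7]
    - [0, 0, -8]
    - [0, 0, -12]
    - [0, 0, -16]
    - [0, 0, 0]
  spin: [0, 0, 0, 0, 0, 0, 0, 0, 0, 0]

```text
time_s: 29.92
position: [0.6721, 0.1913, 0.1252]
orientation: [0.0, 0.984, 0.175, 0.002]
force: [-0.3, 0.1, -0.6]
gripper_width: 0.705
finger_force: 23.9
```

Run:
```python
from h import *
tool([.4888,.2743,.061-.032])
save('side','sa'); a=cv2.imread('pics/sa.png',0).astype(int); 
# column profile of cup stack in side view: rows through the lower cup
for z in (.005,.03,.055,.075,.1): 
    p=w2pix('sa',[[.672,.191,z]])[0]; r=a[int(p[1]),int(p[0])-20:int(p[0])+21:2]; print(z,p.round(),r.tolist())
```

```text
t 29.93 tcp [0.6721 0.1913 0.1252] F [-0.3  0.1 -0.6] w 0.705 ff 23.9
 shift [-143.6 -141.3   95.6]
0.005 [314. 196.] [97, 94, 90, 87, 120, 125, 63, 60, 70, 72, 71, 71, 72, 65, 76, 153, 176, 176, 176, 175, 174]
0.03 [314. 187.] [97, 93, 90, 85, 66, 50, 52, 55, 56, 58, 58, 58, 57, 57, 54, 55, 117, 170, 173, 172, 174]
0.055 [314. 178.] [95, 92, 88, 81, 57, 49, 53, 56, 57, 58, 58, 57, 55, 52, 52, 80, 150, 171, 173, 173, 172]
0.075 [314. 171.] [94, 89, 84, 102, 159, 173, 173, 171, 170, 170, 170, 171, 173, 173, 173, 172, 171, 172, 173, 173, 173]
0.1 [315. 161.] [110, 110, 111, 114, 115, 99, 68, 57, 57, 58, 58, 58, 57, 56, 65, 118, 145, 146, 150, 151, 151]
```

Request:
arm_command:
  translation:
    - [-7, -7, -10]
    - [-15, -15, -10]
    - [-24, -23, 0]
    - [-28, -28, 0]
    - [-28, -28, 0]
    - [-22, -22, 0]
    - [-12, -11, 0]
    - [-7, -7, 0]
    - [0, 0, 0]
    - [0, 0, 0]
  spin: [0, 0, 0, 0, 0, 0, 0, 0, 0, 0]

```text
time_s: 31.22
position: [0.4892, 0.2738, 0.1431]
orientation: [0.0, 0.985, 0.175, 0.0]
force: [0.1, -0.9, -0.2]
gripper_width: 0.707
finger_force: 24.0
```

Run:
```python
from h import *
tool([.489,.2745,.029])
```

```text
t 31.23 tcp [0.4892 0.2738 0.1431] F [ 0.1 -0.9 -0.2] w 0.707 ff 24.0
 shift [  0.   -0.8 114.1]
```

Request:
arm_command:
  translation:
    - [0, -0.8, 20]
    - [0, 0, 35]
    - [0, 0, 30]
    - [0, 0, 15]
    - [0, 0, 7]
    - [0, 0, 3]
    - [0, 0, 2]
    - [0, 0, 0.7]
    - [0, 0, 0]
    - [0, 0, 0]
  spin: [0, 0, 0, 0, 0, 0, 0, 0, 0, 0]

```text
time_s: 32.48
position: [0.4883, 0.2749, 0.0306]
orientation: [-0.0, 0.984, 0.176, 0.0]
force: [0.2, 0.6, 0.5]
gripper_width: 0.71
finger_force: 24.1
```

Request:
arm_command:
  translation:
    - [0, 0, 0.7]
    - [0, 0, 0.5]
    - [0, 0, 0]
  spin: [0, 0, 0]

```text
time_s: 32.85
position: [0.4882, 0.2748, 0.0291]
orientation: [0.0, 0.984, 0.175, -0.0]
force: [-0.0, 0.6, -0.4]
gripper_width: 0.708
finger_force: 24.1
```

Request:
arm_command:
  translation:
    - [0, 0, 0.5]
    - [0, 0, 0.5]
    - [0, 0, 0]
  spin: [0, 0, 0]

```text
time_s: 33.22
position: [0.4882, 0.2748, 0.0288]
orientation: [0.0, 0.984, 0.176, 0.0]
force: [-2.5, -0.7, 5.9]
gripper_width: 0.706
finger_force: 24.6
```

Contact. I'll release, retreat straight up and check.

Request:
arm_command:
  translation:
    - [0, 0, 0]
    - [0, 0, 0]
    - [0, 0, 0]
    - [0, 0, 0]
    - [0, 0, -3]
    - [0, 0, -20]
    - [0, 0, -40]
    - [0, 0, -50]
    - [0, 0, -50]
    - [0, 0, -25]
  spin: [0, 0, 0, 0, 0, 0, 0, 0, 0, 0]
  grip: 85

```text
time_s: 34.48
position: [0.4886, 0.275, 0.2193]
orientation: [-0.0, 0.984, 0.176, 0.002]
force: [-0.1, 0.3, 0.4]
gripper_width: 0.998
finger_force: 0.0
```

Request:
arm_command:
  translation:
    - [0, 0, 0]
    - [0, 0, 0]
    - [0, 0, 0]
    - [0, 0, 0]
  spin: [0, 0, 0, 0]

```text
time_s: 34.98
position: [0.488, 0.2748, 0.2154]
orientation: [0.0, 0.984, 0.175, -0.001]
force: [0.2, 0.4, -0.3]
gripper_width: 0.995
finger_force: 0.0
```

```bash
cat > chk.py <<'E'
from h import *
tool([.489,.2745,.2]); save('wrist','f'); save('scene','fs')
t=np.linspace(0,2*np.pi,120)
def fit(f,r,z,c0,n):
    g=cv2.GaussianBlur(cv2.imread(f'pics/{f}.png',0),(3,3),0)
    m=cv2.magnitude(cv2.Sobel(g,cv2.CV_32F,1,0),cv2.Sobel(g,cv2.CV_32F,0,1)); b=(-1,)
    for dx in np.arange(-12,12.1,.5):
        for dy in np.arange(-12,12.1,.5):
            c=np.array(c0)+np.array([dx,dy])/1e3
            p=w2pix(f,np.c_[c[0]+r*np.cos(t),c[1]+r*np.sin(t),0*t+z]).astype(np.float32)
            s=cv2.remap(m,p[None,:,0],p[None,:,1],1).mean()
            if s>b[0]: b=(s,c.round(4))
    print(n,f,b)
fit('f',.03,.066,[.489,.2745],'cup'); fit('f',.055,.006,[.489,.2745],'mat')
fit('fs',.029,.13,[.472,-.2545],'jar'); fit('fs',.055,.06,[.472,-.2545],'pan')
fit('fs',.03,.15,[.585,.0262],'beaker'); fit('fs',.03,.06,[.672,.19],'lower'); fit('fs',.03,.066,[.489,.2745],'cup')
fit('fs',.055,.006,[.489,.2745],'mat')
a=cv2.imread('pics/scene0.png').astype(int);b=cv2.imread('pics/fs.png').astype(int)
for n,(u,v) in {'A':(271,186),'B':(240,315)}.items():
    k=lambda i:np.argwhere((i[v-15:v+15,u-12:u+12,0]-i[v-15:v+15,u-12:u+12,2])>40).mean(0).round(2)
    print(n,k(a),k(b))
E
python3 chk.py
```

```text
t 34.98 tcp [0.488  0.2748 0.2154] F [ 0.2  0.4 -0.3] w 0.995 ff 0.0
 shift [ 0.8  0.6 15.4]
cup f (np.float32(56.952312), array([0.489 , 0.2705]))
mat f (np.float32(94.41225), array([0.489 , 0.2755]))
jar fs (np.float32(175.39128), array([ 0.471, -0.257]))
pan fs (np.float32(94.40315), array([ 0.478 , -0.2585]))
beaker fs (np.float32(90.03641), array([0.585 , 0.0192]))
lower fs (np.float32(179.89851), array([0.6725, 0.188 ]))
cup fs (np.float32(169.58493), array([0.489, 0.272]))
mat fs (np.float32(149.76213), array([0.4915, 0.27  ]))
A [14.87 12.45] [15.6  11.61]
B [14.41 12.9 ] [14.35 12.87]
```

```bash
cat >> chk.py <<'E'
print('---'); save('side','fd')
fit('fd',.03,.15,[.585,.0262],'beaker'); fit('fd',.029,.13,[.472,-.2545],'jar'); fit('fs',.027,.15,[.585,.0262],'beaker in'); fit('fs',.03,.15,[.585,.029],'beaker')
def hue(f,u,v):
    h=cv2.cvtColor(cv2.imread(f'pics/{f}.png')[v-18:v+18,u-14:u+14],cv2.COLOR_BGR2HSV); return np.argwhere((abs(h[...,0].astype(int)-118)<10)&(h[...,1]>130)).mean(0).round(2)
print(hue('scene0',271,186),hue('fs',271,186),hue('side0',218,228),hue('fd',218,228))
E
python3 chk.py | sed -n '/---/,$p'
```

```text
---
beaker fd (np.float32(108.90203), array([0.5825, 0.0182]))
jar fd (np.float32(72.50288), array([ 0.4715, -0.2565]))
beaker in fs (np.float32(91.2894), array([0.588 , 0.0217]))
beaker fs (np.float32(90.650444), array([0.59 , 0.024]))
[18.89 13.88] [18.95 13.73] [19.33 13.83] [19.42 13.72]
```

Request:
arm_command:
  translation:
    - [0, 15, -20]
    - [0, 35, -10]
    - [1, 50, 0]
    - [1, 55, 0]
    - [1, 50, 0]
    - [1, 35, 0]
    - [0, 18, 0]
    - [0, 9, 0]
    - [0, 0, 0]
    - [0, 0, 0]
  spin: [0, 0, 0, 0, 0, 0, 0, 0, 0, 0]

```text
time_s: 36.48
position: [0.5839, 0.0267, 0.2464]
orientation: [-0.0, 0.984, 0.176, 0.0]
force: [0.8, 0.8, 0.1]
gripper_width: 0.995
finger_force: 0.0
```

```bash
cat >> chk.py <<'E'
print('===')
fit('f',.03,.15,[.585,.0262],'beaker');fit('f',.027,.15,[.585,.0262],'beaker in')
fit('fs',.03,.066,[.489,.2745],'cup');fit('fs',.055,.006,[.489,.2745],'mat')
g=cv2.imread('pics/f.png',0); p=w2pix('f',[[.585,.0262,.15]])[0]; print(p, cv2.HoughCircles(cv2.GaussianBlur(g,(3,3),0),cv2.HOUGH_GRADIENT,1.5,60,param1=80,param2=40,minRadius=32,maxRadius=60))
E
python3 chk.py | sed -n '/===/,$p'
```

```text
===
beaker f (np.float32(87.47892), array([0.585 , 0.0252]))
beaker in f (np.float32(95.590904), array([0.585 , 0.0252]))
cup fs (np.float32(182.98218), array([0.489, 0.272]))
mat fs (np.float32(161.22685), array([0.4915, 0.27  ]))
[278.03214262 212.84231523] [[[281.25 212.25  41.  ]
  [140.25  18.75  44.6 ]
  [ 44.25 177.75  43.1 ]]]
```

```bash
python3 -c "
from cell import *
print(finish_job())"
```

```text
the job is handed in; nothing more can be done
None
```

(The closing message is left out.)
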